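# Lock the carriage and wind the derailleur cage to its stop

### The job

A bicycle derailleur sits on the sliding carriage of a small bench stand. Turn the black wing knob clockwise until it is tight, so that the carriage is locked where it stands; then swing the derailleur's cage arm clockwise (seen from above) against its spring until it reaches its stop at the red pin, and finish while still holding it there, without the carriage having slid. Leave the paint pot, the tape roll and the sanding block alone.

Things in the scene. Friction and masses are not known exactly. Their poses are not given: they have to be found in the camera images.
- stand: fixed grey base plate, 80 mm (its x) by 190 mm (its y) by 10 mm, with a steel rail along its y, 23 mm high in all; end stops rise to 36 mm. Origin: centre of its underside, on the top of a fixed plywood riser board (285 x 540 mm) that stands 90 mm above the trolley top; heights below are given above the riser board. Its -x side, over which the cage arm hangs, faces roughly towards the robot. It cannot move
- carriage (a joint): position (m) of the aluminium carriage (58 x 60 mm, top 44 mm above the riser board) along the rail, 0 to 0.09, growing along the stand's +y. While the knob is loose about 3 N moves it; with the knob tight about 30 N do
- clamp_knob (a joint): angle (rad) of the wing knob; it grows clockwise seen from above, 0 to 1.5. It starts loose, below 0.3, tightens from about 0.35 on, is tight from 1.25 and ends at a stop at 1.5. It stays where it is left; turning takes about 0.15 N m loose and 0.3 N m when tight
- knob_grip (a point): centre of the black wing grip of the knob, on the knob's vertical axis, 68 mm above the riser board. The wing is 48 mm long along this frame's x, 12 mm thick along its y, and reaches 12 mm above and 15 mm below this point; below it is a round collar of 13 mm radius on the carriage's top
- pivot (a point): point on the vertical hinge axis of the cage arm, on the carriage, 56 mm above the riser board, mid-height of the arm. The axle's round cap of 11 mm radius reaches 18 mm above it
- cage (a joint): angle (rad) of the cage arm; 0 is its rest, where the spring holds it; it grows clockwise seen from above (the arm's free end swings towards the stand's +y) to the stop at 1.10, where it meets the red pin. The spring asks for 0.24 N m at 0 and 0.68 N m at the stop (3 to 8 N at the outer wheel) and takes the arm back when let go
- cage_arm: the cage arm: two flat plates 20 mm wide and 20 mm high over both, with two black toothed wheels between them, 30 mm and 85 mm from the hinge. Origin on the hinge axis at mid-height; the arm runs along its -x; pushing it forward is towards its +y. Below its outer half is only free space down to the riser board or, in front of the board's edge, the trolley; its undersides are 43 mm above the board's level
- outer_wheel (a point): centre of the outer black wheel of the cage arm (radius 21 mm with teeth, 19 mm solid, 8 mm thick; bolt ends and plates reach 13 mm above and below), 85 mm from the hinge axis, 56 mm above the riser board
- paint_pot: small white paint pot with red band, 36 mm across, 38 mm high, loose; origin under its centre; to be left alone
- masking_tape: yellow masking tape roll lying flat, 68 mm across, 18 mm high, loose; origin under its centre; to be left alone
- foam_block: black sanding block 32 x 55 x 22 mm, loose; origin under its centre; to be left alone

How it is judged (in metres and radians):
On the way, in this order (a step that is already met when the one before it is completed fails the run):
1. the wing knob is tight while the cage arm is still at rest (value of joint clamp_knob above 1.25 rad and value of joint cage below 0.3 rad), for 0.2 s.
2. the cage arm is wound to its stop (value of joint cage above 1.03 rad), for 0.2 s.
At the end, for the whole second after the job is handed in: the robot still holds the cage arm at its stop (joint cage above 1.03 of 1.10 rad, robot pressing on it with more than 1 N), the wing knob is tight (above 1.2 of 1.5 rad) and the carriage is within 15 mm of where it stood at the start (value of joint clamp_knob above 1.2 rad and value of joint cage above 1.03 rad and contact force between any of the fingers, the arm and cage_arm above 1 N and distance of pivot from where it was at the start of the episode below 0.015 m); the arm keeps its last pose, push and grip.
It fails at once if the paint pot is moved by more than 20 mm (distance of paint_pot from where it was at the start of the episode above 0.02 m).
It fails at once if the tape roll is moved by more than 20 mm (distance of masking_tape from where it was at the start of the episode above 0.02 m).
It fails at once if the sanding block is moved by more than 20 mm (distance of foam_block from where it was at the start of the episode above 0.02 m).
It also fails if it takes over 48 s, if anything falls off the work surface, if the arm or the gripper's body presses on something with over 40 N, if the wrist force passes 120 N, or if a joint passes its speed limit or range.

### The arm

A 6-joint arm with a two-finger parallel gripper is mounted at the origin on a cart in front of the work surface, level with it; the furniture and walls round the work are solid. World frame = base frame: x ahead of the robot, y to its left, z up, the work surface at z = 0. Lengths are in m, angles in degrees, forces in N, time in s.
With the tool pointing down it reaches from about 0.35 to 1 m from the base axis. Payload 7.1 kg.
Tool frame: the origin (TCP) lies between the finger pads; the fingertips stand 25 mm ahead of it and the grasp point (between the pads) lies 6 mm ahead of it (tcp_to_tips is the distance from the TCP to the fingertips, in m); z points along the fingers, y is the line along which they close (so a half turn about z gives the same grasp; the last joint's range is limited). The gripper opens to 85 mm and grips with 20 to 120 N. Pads are 22 mm wide; open, the fingers measure 114 mm over their backs; the gripper's body (76 mm by 85 mm) begins 54 mm behind the grasp point. The pads swing forward as they close: fully open they stand 13 mm farther back than shut.
Start: joints at [70.875, 24.242, 93.386, -0, 62.372, -1.089], TCP at [0.193, 0.594, 0.256] pointing down, gripper open.
Joint ranges: [-172.04, 172.04], [-51.8, 120.97], [4.93, 147.93], [-75.15, 255.16], [6.16, 154.13], [-145.62, 145.62]. Speed limits (degrees/s): [136.94, 136.94, 172.46, 180, 180, 180].

### API

Orientations are given as a 3x3 rotation matrix whose columns are the frame's x, y, z axes.
In Python, from station import get_state, camera, camera_model, job_done, tcp_to_tips gives the robot as it stands.
- The arm moves only by the tool carry_out, never from a script. Its argument "motion" is a list that holds one entry, the list of rows, each a list of 7 numbers: the closure, from 0 (fully open) to 1 (shut), then the shift along the tool's x, y, z in units of 30 mm (1.0 is 30 mm), then the turn, a rotation vector about the tool's x, y, z in units of 8 degrees (1.0 is 8 degrees). In form: [[[gripper, dx, dy, dz, ax, ay, az], ...]]. A call has 1 to 12 rows; each row shifts and turns the commanded pose from where the row before left it, along the tool's axes as they then stand; what a row does not reach is not made up. A row lasts 1/8 s, in which the tool goes at most 62.5 mm and 10.7 degrees, less where a joint would pass 70% of its speed; a pose out of reach is approached as far as the arm can. A call is refused whole if a number of a shift passes 1 or a number of a turn 1, either way. A call with a gripper value outside its range is refused whole. The fingers move at their own pace and stop on an object; "newtons" is the grip in N (left out, the last holds). Time passes only in rows, so rows that do not move let the fingers close. It gives the time, the measured TCP pose, the force, the opening and the grip force at its end, in the units of the state.
- get_state(): the state, without advancing time (a new reading comes with each control period).
- camera(name): name is "scene" or "top"; returns the picture (480x640x3 uint8, blue, green, red); there is no depth.
- camera_model(name): a dict with "vfov" (degrees; the focal length in pixels is half the picture's height over the tangent of half this angle, whatever the lens; pixels are square), "cx", "cy" (the principal point, pixels), "pose" (4x4, takes a point from camera to world coordinates). Camera axes: x right, y down, z forward; pixel columns grow to the right and rows downward; lengths in m; the calibration is good to about 2 mm. A picture is of the moment at which its call begins. camera_model takes no time and is no camera call.
- job_done(): hands the job in; it is judged then, once.
The state is a dict: "clock": time; "qpos": joint angles; "qd": joint speeds; "joint_torque": joint torques, N m; "position": TCP position; "eef_rot": TCP orientation; "contact_force": force on the tool from outside, world axes, zero at the start; "moment": the same for the moment, N m; "finger_gap": opening from 0.0 (shut) to 1.0 (fully open); "grip_force": force on a finger pad.
Only numpy, scipy, OpenCV 4.12 (cv2) and the standard library are available. Lean on these libraries where they do the work, as an engineer would, in place of code of your own. Each camera call takes 0.05 s, during which the arm holds its last target. There are 200 camera calls.

## Working session

There is one attempt and no reset: what is moved stays moved. The work goes in short steps, Python scripts to look and compute and a tool call to move; the robot and the scene stay as the last step left them, time stands still between calls to the robot, and variables do not carry over. Pictures are saved under pics/ and viewed, at most 10 in all, crops included, and the job is handed in when it is done.

Besides the shell and the picture viewer there is one more tool, called after "Emit:" by a JSON object that holds its "method" and its "body". carry_out: Moves the arm, as the interface text tells. Its arguments: {"type":"object","properties":{"motion":{"type":"array"},"newtons":{"type":"number"}},"required":["motion"]}

```bash
mkdir -p pics; ls; python3 - <<'E'
from station import *
import cv2
s=get_state();print(s)
for n in("scene","top"):
    m=camera_model(n);print(n,m)
    cv2.imwrite(f"pics/{n}0.png",camera(n))
print(tcp_to_tips)
E
```

```text
pics
{'clock': 0.0, 'qpos': array([ 7.08741458e+01,  2.42844191e+01,  9.34337033e+01, -7.86690890e-04,
        6.23718170e+01, -1.08892166e+00]), 'qd': array([ 0.07594942,  0.12622417,  0.04452706, -0.11031243,  0.07908147,
        0.00048193]), 'joint_torque': array([-2.70731653e-03, -5.57386208e+01, -2.81746459e+01, -1.41589348e-04,
        7.09284941e-03,  8.89752954e-06]), 'position': array([0.19332802, 0.59379393, 0.25553022]), 'eef_rot': array([[-9.50859098e-01,  3.09623518e-01, -5.02822487e-04],
       [ 3.09623926e-01,  9.50857935e-01, -1.48707630e-03],
       [ 1.76789568e-05, -1.56968590e-03, -9.99998768e-01]]), 'contact_force': array([-0.07857197,  0.30777179, -0.31906247]), 'moment': array([ 0.00188728, -0.02135439, -0.0079191 ]), 'grip_force': 0.0, 'finger_gap': 0.9988829822986035}
scene {'vfov': 45.71611139247641, 'cx': 308.3538958504666, 'cy': 246.68001171361723, 'pose': array([[ 0.79411738, -0.46072881,  0.3963667 ,  0.1700978 ],
       [-0.60770012, -0.59244703,  0.52887341, -0.52864495],
       [-0.00884095, -0.66085966, -0.75045743,  0.91529493],
       [ 0.        ,  0.        ,  0.        ,  1.        ]])}
top {'vfov': 54.17828321970036, 'cx': 313.7945428887226, 'cy': 242.13230536752982, 'pose': array([[-0.00536934, -0.99787848,  0.06488222,  0.47578146],
       [-0.99988726,  0.00444764, -0.01434177,  0.00870551],
       [ 0.01402277, -0.06495192, -0.99778986,  0.9972249 ],
       [ 0.        ,  0.        ,  0.        ,  1.        ]])}
0.025
```

View pics/scene0.png

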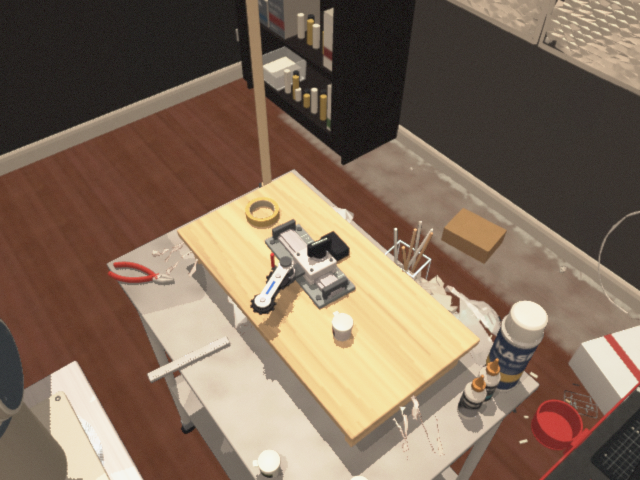

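View pics/top0.png

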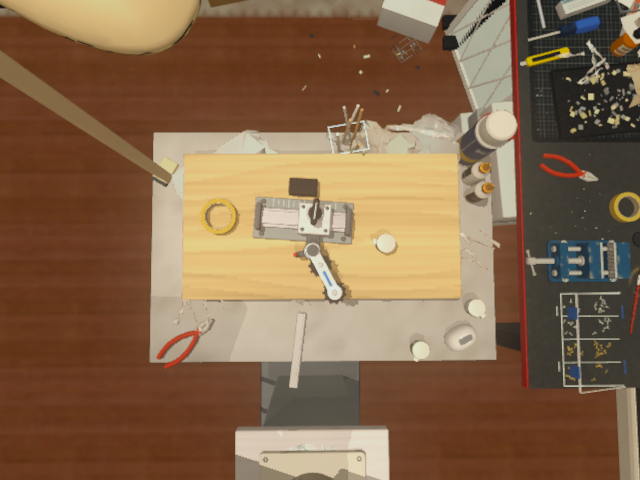

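The scene view shows the stand in the middle of the board, the arm hanging toward the robot, and the pot at about (343,327). The top view shows the knob at about (316,212), the hinge at about (312,250) and the outer wheel at about (332,290). I'll enlarge both.

```bash
python3 - <<'E'
import cv2, numpy as np
a=cv2.imread("pics/top0.png")[165:315,240:410]; b=cv2.imread("pics/scene0.png")[205:350,235:370]
a=cv2.resize(a,None,fx=4,fy=4,interpolation=3);b=cv2.resize(b,None,fx=4,fy=4,interpolation=3)
cv2.imwrite("pics/tc.png",a);cv2.imwrite("pics/sc.png",b)
E
```

```text
(no output)
```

View pics/tc.png

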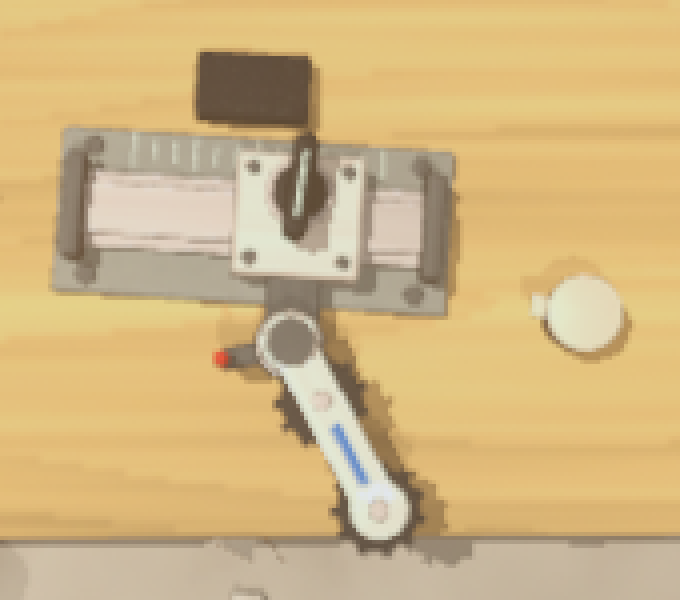

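View pics/sc.png

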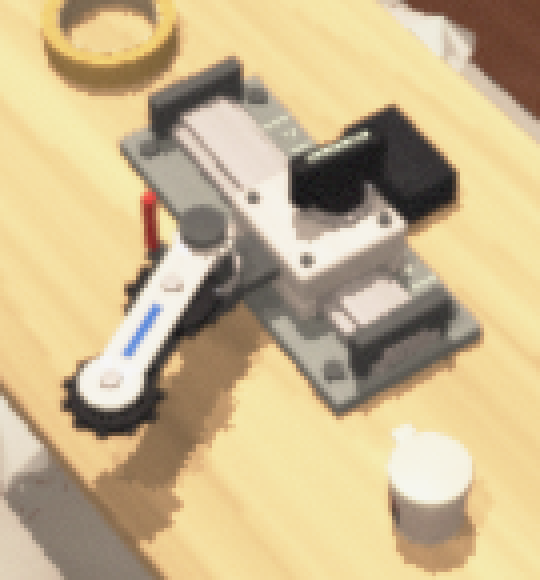

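The crops show:

| Feature | Top crop px | Scene crop px |
|---|---|---|
| Wing ends | (309,138) and (297,240) | (297,160) and (380,132) |
| Cap top | (288,340) | (203,222) |
| Outer bolt | (378,510) | (110,379) |

The red pin is to the left of the hinge. Next I'll cast rays onto the known heights and compare the two views.

```bash
cat > h.py <<'E'
import numpy as np
from station import *
def ray(n,u,v):
    m=camera_model(n); f=240/np.tan(np.radians(m["vfov"]/2)); P=np.array(m["pose"])
    d=P[:3,:3]@np.array([(u-m["cx"])/f,(v-m["cy"])/f,1]); return P[:3,3],d
def onz(n,u,v,z):
    o,d=ray(n,u,v); return o+d*(z-o[2])/d[2]
def move_to(target, yaw_y):   # tool y direction angle (deg), tool down
    s=get_state(); R=np.array(s["eef_rot"]); d=R.T@(np.array(target)-s["position"])
    a=np.degrees(np.arctan2(R[1,1],R[0,1]))
    print("pos",s["position"],"yawY",a,"shift units",d/0.03,"turn z units",-(yaw_y-a)/8)
E
python3 - <<'E'
from h import *
np.set_printoptions(precision=4,suppress=True)
T=lambda c:(c[0]/4+240-.4,c[1]/4+165-.4); S=lambda c:(c[0]/4+235-.4,c[1]/4+205-.4)
for nm,t,s,z in [("w1",(309,138),(380,132),.17),("w2",(297,240),(297,160),.17),("cap",(288,340),(203,222),.164),("bolt",(378,510),(110,379),.159),("pin",(221,359),(149,197),.16)]:
    p=onz("top",*T(t),z);q=onz("scene",*S(s),z)
    o,d=ray("top",*T(t));o2,d2=ray("scene",*S(s))
    k=np.linalg.lstsq(np.c_[d,-d2],o2-o,rcond=None)[0]; x=(o+k[0]*d+o2+k[1]*d2)/2
    print(nm,p,q,"tri",x)
E
```

```text
w1 [ 0.6062 -0.009   0.17  ] [ 0.6064 -0.0095  0.17  ] tri [ 0.6064 -0.0091  0.1696]
w2 [ 0.5607 -0.0034  0.17  ] [ 0.5674 -0.0001  0.17  ] tri [ 0.5617 -0.0044  0.1773]
cap [0.5167 0.0007 0.164 ] [0.5169 0.0007 0.164 ] tri [0.5168 0.0007 0.1641]
bolt [ 0.441 -0.039  0.159] [ 0.4399 -0.0404  0.159 ] tri [ 0.4408 -0.039   0.1567]
pin [0.5085 0.0306 0.16  ] [0.5084 0.0296 0.16  ] tri [0.5088 0.0305 0.1589]
```

The two views agree: heights match to within 1 mm apart from one wing end, hinge to wheel is 85.5 mm (85 expected), and the wing is 46 mm long (48 given). The knob is at (0.5835, -0.006) with yaw -7°.

```bash
python3 -c "
from h import *
move_to([.5835,-.0062,.255],83)"
```

```text
pos [0.19333466 0.59386845 0.25561286] yawY 71.96537193897582 shift units [-18.5590875  -14.99311978   0.04047034] turn z units -1.3793285076280224
```

Emit:
{"method": "carry_out", "body": {"motion": [[[0, -0.93, -0.75, 0, 0, 0, 0], [0, -0.93, -0.75, 0, 0, 0, 0], [0, -0.93, -0.75, 0, 0, 0, 0], [0, -0.93, -0.75, 0, 0, 0, 0], [0, -0.93, -0.75, 0, 0, 0, 0], [0, -0.93, -0.75, 0, 0, 0, 0], [0, -0.93, -0.75, 0, 0, 0, 0], [0, -0.93, -0.75, 0, 0, 0, 0], [0, -0.93, -0.75, 0, 0, 0, 0], [0, -0.93, -0.75, 0, 0, 0, 0]]], "newtons": 40}}

```text
clock: 1.35
position: [0.3895, 0.2928, 0.2561]
eef_rot: [[-0.951, 0.31, -0.0], [0.31, 0.951, -0.0], [0.0, -0.0, -1.0]]
contact_force: [0.3, 1.3, 0.3]
finger_gap: 0.998
grip_force: 0.0
```

Emit:
{"method": "carry_out", "body": {"motion": [[[0.4, -0.93, -0.75, 0, 0, 0, 0], [0.4, -0.93, -0.75, 0, 0, 0, 0], [0.4, -0.93, -0.75, 0, 0, 0, 0], [0.4, -0.93, -0.75, 0, 0, 0, 0], [0.4, -0.93, -0.75, 0, 0, 0, 0], [0.4, -0.93, -0.75, 0, 0, 0, 0], [0.4, -0.93, -0.75, 0, 0, 0, 0], [0.4, -0.93, -0.75, 0, 0, 0, -0.7], [0.4, -0.9, -0.75, 0, 0, 0, -0.7], [0.4, 0, 0, 0, 0, 0, 0], [0.4, 0, 0, 0, 0, 0, 0]]]}}

```text
clock: 2.72
position: [0.5665, 0.0261, 0.2559]
eef_rot: [[-0.993, 0.12, -0.001], [0.12, 0.993, 0.0], [0.001, 0.0, -1.0]]
contact_force: [0.1, 0.0, 0.1]
finger_gap: 0.604
grip_force: 0.0
```

```bash
python3 -c "
from h import *
import cv2
s=get_state();print(s['clock'],s['finger_gap'],s['eef_rot'])
move_to([.5835,-.0062,.168],83)
cv2.imwrite('pics/s1.png',cv2.resize(camera('scene')[120:350,200:420],None,fx=2.6,fy=2.6))"
```

```text
2.725 0.6037261772244824 [[-9.92732505e-01  1.20334724e-01 -1.31471003e-03]
 [ 1.20334583e-01  9.92733375e-01  1.86566719e-04]
 [ 1.32760698e-03  2.70057641e-05 -9.99999118e-01]]
pos [0.56646096 0.02610004 0.25585379] yawY 83.08857913829009 shift units [-0.69728855 -1.00057706  2.9275096 ] turn z units 0.01107239228626078
```

View pics/s1.png

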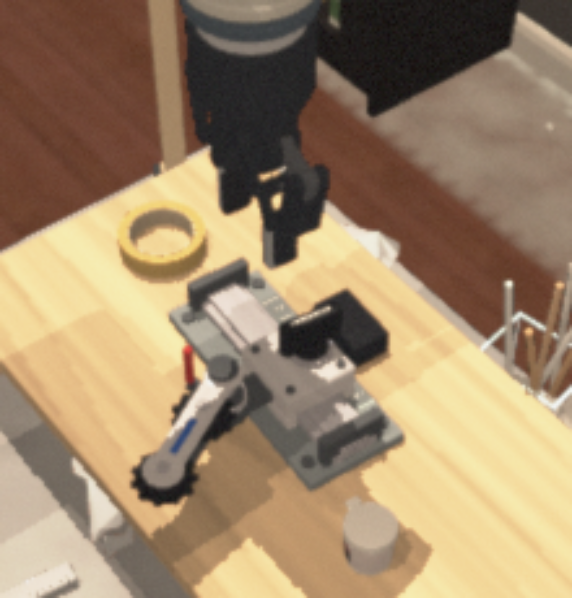

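The gripper hangs above and left of the knob, with the fingers half open and nothing disturbed. I'll shift over the knob, descend and close.

Emit:
{"method": "carry_out", "body": {"motion": [[[0.4, -0.7, -1, 0, 0, 0, 0], [0.4, 0, 0, 0, 0, 0, 0], [0.4, 0, 0, 0.8, 0, 0, 0], [0.4, 0, 0, 0.8, 0, 0, 0], [0.4, 0, 0, 0.7, 0, 0, 0], [0.4, 0, 0, 0.6, 0, 0, 0], [0.4, 0, 0, 0, 0, 0, 0], [0.6, 0, 0, 0, 0, 0, 0], [0.7, 0, 0, 0, 0, 0, 0], [1, 0, 0, 0, 0, 0, 0], [1, 0, 0, 0, 0, 0, 0], [1, 0, 0, 0, 0, 0, 0]]], "newtons": 40}}

```text
clock: 4.28
position: [0.5849, -0.0063, 0.1702]
eef_rot: [[-0.993, 0.119, 0.001], [0.119, 0.993, 0.0], [-0.001, 0.0, -1.0]]
contact_force: [-1.0, 0.0, 5.9]
finger_gap: 0.125
grip_force: 40.6
```

Emit:
{"method": "carry_out", "body": {"motion": [[[1, 0, 0, -0.07, 0, 0, 1], [1, 0, 0, 0, 0, 0, 1], [1, 0, 0, 0, 0, 0, 1], [1, 0, 0, 0, 0, 0, 1], [1, 0, 0, 0, 0, 0, 1], [1, 0, 0, 0, 0, 0, 1], [1, 0, 0, 0, 0, 0, 1], [1, 0, 0, 0, 0, 0, 1], [1, 0, 0, 0, 0, 0, 0.6], [1, 0, 0, 0, 0, 0, 0]]]}}

```text
clock: 5.52
position: [0.5852, -0.0057, 0.1704]
eef_rot: [[-0.247, 0.969, 0.002], [0.969, 0.247, 0.001], [0.001, 0.002, -1.0]]
contact_force: [6.8, 3.9, -11.1]
finger_gap: 0.137
grip_force: 40.4
```

```bash
python3 -c "
from h import *
s=get_state();print(s['clock'],s['moment'],s['qpos'],s['finger_gap'])
move_to([.5835,-.0062,.168],83)"
```

```text
5.525 [ 0.669425   -1.05862066 -0.0857627 ] [-1.75156342e+00  2.72592914e+01  1.01942890e+02  8.50166291e-02
  5.07017993e+01 -1.61044069e+01] 0.1372888405707627
pos [ 0.58524704 -0.00567427  0.17042266] yawY 14.299017409189409 shift units [-0.00265028 -0.06091429  0.08063624] turn z units -8.587622823851325
```

Emit:
{"method": "carry_out", "body": {"motion": [[[1, 0, 0, 0.03, 0, 0, 0.5], [1, 0, 0, 0, 0, 0, 0.4], [1, 0, 0, 0, 0, 0, 0]]]}}

```text
clock: 5.9
position: [0.5854, -0.0056, 0.1704]
eef_rot: [[-0.124, 0.992, 0.002], [0.992, 0.124, 0.001], [0.001, 0.002, -1.0]]
contact_force: [4.4, 4.6, -4.8]
finger_gap: 0.136
grip_force: 41.4
```

```bash
python3 -c "
from h import *
s=get_state();print(s['clock'],s['moment'],s['contact_force'],s['finger_gap'])
move_to([.5835,-.0062,.168],83)"
```

```text
5.9 [ 0.70888608 -0.68546653 -0.06432301] [ 4.41804693  4.61487984 -4.78460901] 0.13600520158925525
pos [ 0.58541952 -0.00562238  0.17039913] yawY 7.12874135646306 shift units [-0.01122697 -0.06606803  0.0798059 ] turn z units -9.483907330442118
```

Emit:
{"method": "carry_out", "body": {"motion": [[[1, 0, 0, 0, 0, 0, 0.4], [1, 0, 0, 0, 0, 0, 0], [1, 0, 0, 0, 0, 0, 0]]]}}

```text
clock: 6.28
position: [0.5854, -0.0057, 0.1704]
eef_rot: [[-0.069, 0.998, 0.002], [0.998, 0.069, 0.001], [0.001, 0.002, -1.0]]
contact_force: [4.3, 4.7, -5.3]
finger_gap: 0.13
grip_force: 41.3
```

```bash
python3 -c "
from h import *
s=get_state();print(s['clock'],s['moment'],s['contact_force'],s['finger_gap'])
move_to([.5835,-.0062,.168],83)"
```

```text
6.275 [ 0.78579164 -0.73584148 -0.02704759] [ 4.34882341  4.68350793 -5.30257732] 0.1295080168703314
pos [ 0.58544825 -0.00565922  0.17036373] yawY 3.9421088448170662 shift units [-0.01359513 -0.06621573  0.07861929] turn z units -9.882236394397866
```

Emit:
{"method": "carry_out", "body": {"motion": [[[0.65, 0, 0, 0, 0, 0, 0], [0.65, 0, 0, 0, 0, 0, 0], [0.65, 0, 0, 0, 0, 0, 0], [0.65, 0, 0, -0.4, 0, 0, 0], [0.65, 0, 0, -1, 0, 0, 0], [0.65, 0, 0, -1, 0, 0, 0], [0.65, 0, 0, -0.6, 0, 0, 0], [0.4, 0, 0, 0, 0, 0, 0]]]}}

```text
clock: 7.28
position: [0.5852, -0.0065, 0.2622]
eef_rot: [[-0.069, 0.998, 0.003], [0.998, 0.069, -0.0], [-0.0, 0.003, -1.0]]
contact_force: [0.2, 0.2, -0.4]
finger_gap: 0.546
grip_force: 0.0
```

```bash
python3 -c "
from h import *
s=get_state();print(s['clock'],s['contact_force'],s['finger_gap'])
move_to([.441,-.039,.255],117.7)"
```

```text
7.275 [ 0.17499414  0.15423467 -0.38739159] 0.5457414470634057
pos [ 0.58517026 -0.00645721  0.26218352] yawY 3.9615558255013106 shift units [-0.75008052 -4.86987232  0.2242297 ] turn z units -14.217305521812337
```

Emit:
{"method": "carry_out", "body": {"motion": [[[0.15, -0.15, -0.97, 0, 0, 0, 0], [0.15, -0.15, -0.97, 0, 0, 0, 0], [0.15, -0.15, -0.97, 0, 0, 0, 0], [0.15, -0.15, -0.98, 0, 0, 0, 0], [0.15, -0.15, -0.98, 0, 0, 0, 0]]]}}

```text
clock: 7.9
position: [0.4385, -0.039, 0.2593]
eef_rot: [[-0.069, 0.998, -0.002], [0.998, 0.069, 0.0], [0.0, -0.002, -1.0]]
contact_force: [0.0, -0.0, 0.2]
finger_gap: 0.851
grip_force: 0.0
```

Emit:
{"method": "carry_out", "body": {"motion": [[[0.15, 0, 0, 0, 0, 0, -1], [0.15, 0, 0, 0, 0, 0, -1], [0.15, 0, 0, 0, 0, 0, -1], [0.15, 0, 0, 0, 0, 0, -1], [0.15, 0, 0, 0, 0, 0, -1], [0.15, 0, 0, 0, 0, 0, -1], [0.15, 0, 0, 0, 0, 0, -1], [0.15, 0, 0, 0, 0, 0, -1], [0.15, 0, 0, 0, 0, 0, -1], [0.15, 0, 0, 0, 0, 0, -1], [0.15, 0, 0, 0, 0, 0, -1]]]}}

```text
clock: 9.28
position: [0.4394, -0.0388, 0.2594]
eef_rot: [[-0.999, -0.039, -0.002], [-0.039, 0.999, 0.0], [0.002, 0.0, -1.0]]
contact_force: [-0.3, 0.1, 0.1]
finger_gap: 0.855
grip_force: 0.0
```

Emit:
{"method": "carry_out", "body": {"motion": [[[0.15, 0, 0, 0, 0, 0, -1], [0.15, 0, 0, 0, 0, 0, -1], [0.15, 0, 0, 0, 0, 0, -1], [0.15, 0, 0, 0, 0, 0, -0.2], [0.15, 0, 0, 0, 0, 0, 0]]]}}

```text
clock: 9.9
position: [0.4398, -0.0389, 0.26]
eef_rot: [[-0.887, -0.461, -0.001], [-0.461, 0.887, 0.0], [0.001, 0.001, -1.0]]
contact_force: [0.8, -0.4, -0.3]
finger_gap: 0.844
grip_force: 0.0
```

```bash
python3 -c "
from h import *
import cv2
s=get_state();print(s['clock'],s['contact_force'],s['finger_gap'],s['qpos'])
move_to([.441,-.039,.145],117.7)
a=cv2.resize(camera('scene')[190:360,220:380],None,fx=3.5,fy=3.5,interpolation=3)
b=cv2.resize(camera('top')[165:315,240:330],None,fx=2.5,fy=2.5,interpolation=3)
cv2.imwrite('pics/s2.png',np.hstack([a,np.pad(b,((0,a.shape[0]-b.shape[0]),(0,0),(0,0)))])[:600,:800])"
```

```text
9.9 [ 0.83229116 -0.35977002 -0.32256424] 0.8444609844225023 [-6.59733835e+00  8.31139128e+00  1.15403978e+02 -1.62438589e-03
  5.63505743e+01 -1.24042887e+02]
pos [ 0.43984825 -0.0388987   0.25996881] yawY 117.4464322878597 shift units [-0.03621933 -0.02308615  3.83224678] turn z units -0.031695964017538714
```

View pics/s2.png

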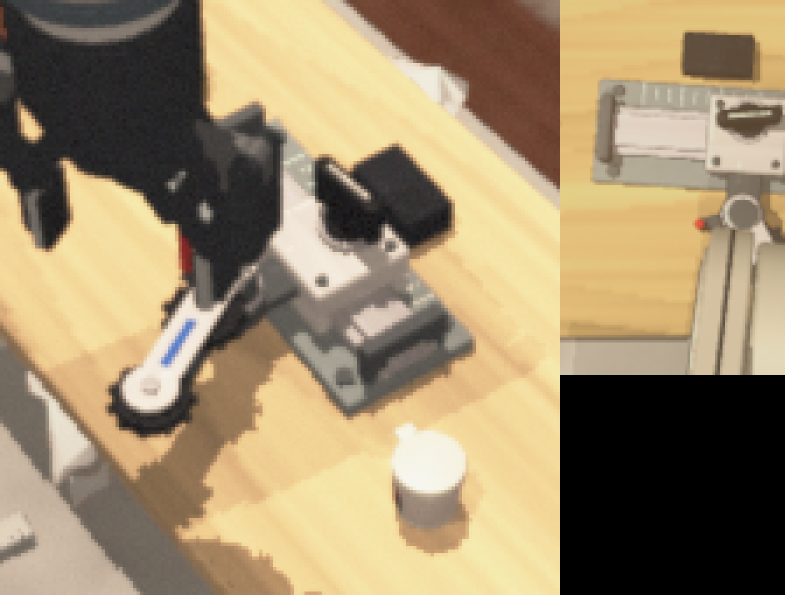

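The wing now lies across, turned about 80°; the carriage hasn't moved and the arm is at rest under the open gripper. I'll descend and grip the outer wheel.

Emit:
{"method": "carry_out", "body": {"motion": [[[0.15, -0.03, 0, 0.9, 0, 0, 0], [0.15, 0, 0, 0.9, 0, 0, 0], [0.15, 0, 0, 0.9, 0, 0, 0], [0.15, 0, 0, 0.7, 0, 0, 0], [0.15, 0, 0, 0.4, 0, 0, 0], [0.15, 0, 0, 0, 0, 0, 0], [0.4, 0, 0, 0, 0, 0, 0], [1, 0, 0, 0, 0, 0, 0], [1, 0, 0, 0, 0, 0, 0], [1, 0, 0, 0, 0, 0, 0]]], "newtons": 40}}

```text
clock: 11.25
position: [0.4417, -0.0388, 0.1473]
eef_rot: [[-0.886, -0.463, 0.002], [-0.463, 0.886, -0.001], [-0.001, -0.001, -1.0]]
contact_force: [-0.3, -1.7, 7.0]
finger_gap: 0.43
grip_force: 39.4
```

```bash
python3 - <<'E'
from h import *
np.set_printoptions(precision=3,suppress=True)
s=get_state();print(s['clock'],s['contact_force'],s['moment'],s['finger_gap'],s['qpos'])
p=s['position'];c=np.array([.5167,.0007]);r=p[:2]-c
a=np.degrees(np.arctan2(r[1],r[0]));print(p,np.hypot(*r),a,np.degrees(np.arctan2(s['eef_rot'][1][1],s['eef_rot'][0][1])))
# one arc step of 8 deg cw, in tool axes after previous row
t=np.radians(-8);Rz=np.array([[np.cos(t),-np.sin(t)],[np.sin(t),np.cos(t)]])
d=Rz@r-r;print("step units",np.array(s['eef_rot'])[:2].T[:, :]@d/.03)
E
```

```text
11.25 [-0.258 -1.66   6.96 ] [-0.396  0.12   0.046] 0.42958502411843746 [  -6.545   19.509  120.169   -0.034   40.212 -124.096]
[ 0.442 -0.039  0.147] 0.08475145440478686 -152.21165949604116 117.57700022795815
step units [-0.026  0.393 -0.001]
```

Emit:
{"method": "carry_out", "body": {"motion": [[[1, -0.026, 0.393, -0.05, 0, 0, 1], [1, -0.026, 0.393, 0, 0, 0, 1], [1, -0.026, 0.393, 0, 0, 0, 1], [1, -0.026, 0.393, 0, 0, 0, 1], [1, -0.026, 0.393, 0, 0, 0, 1], [1, -0.026, 0.393, 0, 0, 0, 1], [1, -0.026, 0.393, 0, 0, 0, 1], [1, 0, 0, 0, 0, 0, 0]]]}}

```text
clock: 12.25
position: [0.4435, 0.0401, 0.148]
eef_rot: [[-0.879, 0.476, 0.004], [0.476, 0.879, -0.002], [-0.005, 0.0, -1.0]]
contact_force: [8.4, -13.8, -10.4]
finger_gap: 0.426
grip_force: 41.9
```

```bash
cat > st.py <<'E'
from h import *
np.set_printoptions(precision=3,suppress=True)
s=get_state();R=np.array(s['eef_rot'])
print(s['clock'],"F tool",R.T@s['contact_force'],s['moment'],s['finger_gap'],s['qpos'])
p=s['position'];c=np.array([.5167,.0007]);r=p[:2]-c
a=np.degrees(np.arctan2(r[1],r[0]));print(p,np.hypot(*r),"swung deg",(-152.2-a)%360,np.degrees(np.arctan2(R[1,1],R[0,1])))
E
python3 st.py
```

```text
12.25 F tool [-13.935  -8.163  10.471] [-2.162 -1.272 -0.053] 0.42577924462963307 [  3.728  19.519 119.991  -0.229  40.254 -57.676]
[0.444 0.04  0.148] 0.08311238918020904 swung deg 56.10261775834306 61.57854390529383
```

Emit:
{"method": "carry_out", "body": {"motion": [[[1, -0.06, 0.15, 0.03, 0, 0, 0.4], [1, -0.04, 0.15, 0, 0, 0, 0.4], [1, 0, 0, 0, 0, 0, 0], [1, 0, 0, 0, 0, 0, 0]]]}}

```text
clock: 12.75
position: [0.4482, 0.0469, 0.1475]
eef_rot: [[-0.821, 0.57, -0.0], [0.57, 0.821, -0.001], [-0.0, -0.001, -1.0]]
contact_force: [-2.1, -5.6, 4.5]
finger_gap: 0.426
grip_force: 42.8
```

```bash
python3 st.py
```

```text
12.75 F tool [-1.442 -5.799 -4.5  ] [-0.7    0.318  0.288] 0.4261295363641699 [  4.489  20.03  119.232  -0.077  40.759 -50.674]
[0.448 0.047 0.147] 0.08262010343793506 swung deg 61.78654319860971 55.22138577068283
```

Swung 61.8°. I'll advance a little to feel the stop.

Emit:
{"method": "carry_out", "body": {"motion": [[[1, 0, 0.07, 0, 0, 0, 0.15], [1, 0, 0.03, 0, 0, 0, 0], [1, 0, 0, 0, 0, 0, 0], [1, 0, 0, 0, 0, 0, 0]]]}}

```text
clock: 13.25
position: [0.4487, 0.0482, 0.1473]
eef_rot: [[-0.81, 0.586, -0.003], [0.586, 0.81, -0.003], [0.001, -0.004, -1.0]]
contact_force: [-5.3, -13.7, 9.0]
finger_gap: 0.426
grip_force: 43.1
```

```bash
python3 st.py
```

```text
13.25 F tool [ -3.748 -14.191  -8.97 ] [-1.955  0.752  0.734] 0.42577325702305896 [  4.719  20.148 119.067  -0.236  40.958 -49.215]
[0.449 0.048 0.147] 0.08292614412240257 swung deg 62.77382864219129 54.112714114480106
```

The force rose to 14 N with 62.8° swung, so the arm is at the stop. One look to confirm the knob and carriage.

```bash
python3 -c "
from h import *
import cv2
a=cv2.resize(camera('scene')[190:360,220:380],None,fx=2.5,fy=2.5,interpolation=3)
b=cv2.resize(camera('top')[165:315,240:390],None,fx=2.6,fy=2.6,interpolation=3)
h=max(len(a),len(b));P=lambda i:np.pad(i,((0,h-len(i)),(0,0),(0,0)))
cv2.imwrite('pics/s3.png',np.hstack([P(a),P(b)]))"
```

```text
(no output)
```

View pics/s3.png

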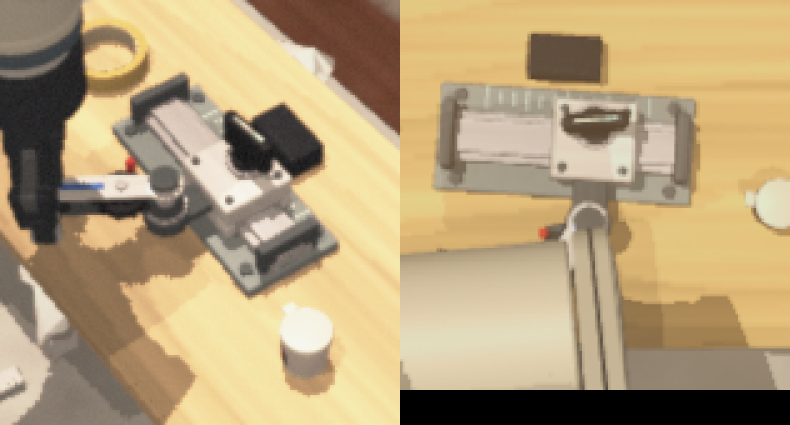

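The arm rests against the red pin, the wing lies across, and the carriage edge is at column 298.5 against 299 at the start. I'm handing it in.

```bash
python3 -c "
from station import *
print(job_done())"
```

```text
the job is handed in; nothing more can be done
None
```

I handed the job in at about 13 s of the 48 s allowed. The knob is turned clockwise about 80° (tight), and the gripper is holding the cage arm at its red-pin stop with about 14 N. The carriage hasn't visibly moved, and the arm never touched the pot, tape or sanding block. No verdict came back.

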